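# Fold back the bifold cover of a warming bath and load a media bottle

### The arm

A 7-joint arm with a two-finger parallel gripper is mounted at the origin on the work surface. World frame = base frame: x ahead of the robot, y to its left, z up, the work surface at z = 0. Lengths are in m, angles in rad, forces in N, time in s.
With the tool pointing down it reaches from about 0.425 to 1.025 m from the base axis. Payload 9.4 kg.
Tool frame: the origin (TCP) lies midway between the tips of the shut fingers; the grasp point (between the pads) lies 19 mm behind it (env.tcp_to_grasp is the distance from the TCP to the grasp point, in m); z points along the fingers, y is the direction in which the jaws open and shut (so a half turn about z gives the same grasp; the last joint's range is limited). The gripper opens to 85 mm and grips with 20 to 120 N. Pads are 22 mm wide; open, the fingers measure 114 mm over their backs; the gripper's body (76 mm by 85 mm) begins 54 mm behind the grasp point. The pads swing forward as they close: fully open they stand 13 mm farther back than shut.
Start: joints at [-1.203, 0.599, -0.003, 1.599, 0.002, 0.943, -0.08], TCP at [0.312, 0.654, 0.231] pointing down, gripper open.
Joint ranges: [-2.57, 2.57], [-0.35, 1.97], [-1.29, 1.29], [0.11, 2.56], [-1.05, 4.19], [0.11, 1.86], [-2.63, 2.63]. Speed limits (rad/s): [2.22, 2.22, 3.01, 3.01, 3.14, 3.14, 3.14].

### API

Orientations are given as a 3x3 rotation matrix whose columns are the frame's x, y, z axes.
In Python, from rig import env, optics gives the robot as it stands.
- The arm moves only by the tool jog_arm, never from a script. Its argument "targets" is a list of rows, each a list of 3 entries, a list of its own where there are three numbers: the shift along the tool's x, y, z in m, then the turn, a rotation vector about the tool's x, y, z in rad, then the opening, from 0 (shut) to 1 (fully open). In form: [[[tx, ty, tz], [rx, ry, rz], gripper], ...]. A call has 1 to 8 rows; each row is the pose to reach, as a shift and turn from the pose measured when the call began, along the tool's axes at that moment; what a row does not reach only later rows make up. A row lasts 1/8 s, in which the tool goes at most 62.5 mm and 10.7 degrees, less where a joint would pass 70% of its speed; a pose out of reach is approached as far as the arm can. A call with a gripper value outside its range is refused whole. The fingers move at their own pace and stop on an object; "force" is the grip in N (left out, the last holds). Time passes only in rows, so rows that repeat a pose let the fingers close. It gives the time, the measured TCP pose, the force and the opening at its end, in the units of the state.
- env.read_state(): the state, without advancing time (a new reading comes with each control period).
- optics.read_camera(name): name is "scene" or "top" or "wrist"; returns the picture (420x560x3 uint8, red, green, blue); there is no depth.
- optics.camera_info(name): a dict with "fx", "fy", "cx", "cy" (pixels), "extrinsics" (4x4, takes a point from camera to world coordinates). Camera axes: x right, y up, looking along -z (the intrinsics and any distortion apply to the point x, -y, -z); pixel columns grow to the right and rows downward; lengths in m; the calibration is good to about 2 mm. The wrist camera is an equidistant fisheye: a pixel r from the principal point sees the ray r / f radians off the axis. A picture is of the moment at which its call begins: read the wrist's pose just before it. camera_info takes no time and is no camera call; for the wrist camera it gives the pose at the moment of the call.
- env.sign_off(): hands the job in, once; it reports no verdict.
The state is a dict: "time_s": time; "joint_positions": joint angles; "joint_velocities": joint speeds; "joint_efforts": joint torques, N m; "eef_pos": TCP position; "orientation": TCP orientation; "force": force on the tool from outside, world axes, zero at the start; "ft_torque": the same for the moment, N m; "gripper_width": opening from 0.0 (shut) to 1.0 (fully open).
Only numpy, scipy, OpenCV 4.12 (cv2) and the standard library are available. Lean on these libraries where they do the work, as an engineer would, in place of code of your own. Each camera call takes 0.05 s, during which the arm holds its last target. There are 200 camera calls.

### The job

Open the warming bath: swing the right half of its bifold cover up and right over and press it gently down until it lies flat on the left half, leaving the left half down on the bath and never forcing the cover. Then stand the square media bottle from the bench upright on the bath's floor, in the opening beside the bottle that is already warming. Do not disturb the other things.

Things in the scene. Friction and masses are not known exactly. Their poses are not given: they have to be found in the camera images.
- bath: dry warming bath, white open-topped tank fixed to the bench: 240 mm (own x) by 230 mm (own y), rim 130 mm high, walls 10 mm, flat inner floor 34 mm above the bench. Origin: centre of its underside. Own +x is its left end (roughly world +y), own +y its front, facing roughly the robot. The cover lies on the rim: left half over own x 0 to 120 mm, right half over x 0 to -120 mm and 25 mm beyond
- cover_right (a joint): angle of the cover's right half, rad: 0 level, 1.57 upright, 3.14 flat on the left half. Clear panel 145 (x) by 230 (y) by 10 mm, about 0.26 kg, no handle: lift it by its outer edge, a lip that overhangs the right wall by 25 mm, free beneath, underside 130 mm above the bench. Stiff hinge (0.24 Nm, about 2 N at the lip besides the weight): it stays where left and must be pushed all the way down
- cover_left (a joint): angle of the cover's left half (120 by 230 by 10 mm), rad: 0 = lying on the rim. Its own stiff hinge (0.34 Nm) is on the bath's left end, so it rises too if the cover is dragged
- cover_fold (a point): middle of the hinge line between the two halves, at the level of the cover's top face: 140 mm above the bench, midway between the bath's ends; the line runs along the bath's y
- cover_lip (a point): middle of the lip, the outer edge of the cover's right half, half-way through its 10 mm thickness, 145 mm from the hinge line. It moves with the right half. At the start the right half lies level or is raised by up to 17 mm at this edge
- media_bottle_mid (a point): the bottle to load, standing on the bench: off-white square bottle 50 by 50 mm, 86 mm high, with a round white ribbed cap 38 mm in diameter and 21 mm high on top. This point is its centre, 43 mm above its underside; the cap's middle is 32 mm higher. Mass about 0.13 kg
- warm_bottle_mid (a point): an equal square bottle, already standing in the bath under the right half of the cover, near the front wall (about 62 mm to own +y of the bath's middle); its centre, 43 mm above its underside. Leave it where it is
- amber_bottle_mid (a point): round amber bottle, 60 mm in diameter, 115 mm high, half-way up. Bystander
- dish_stack_mid (a point): stack of four round culture dishes, 92 mm in diameter, 60 mm high, half-way up. Bystander
- tube_rack_mid (a point): white rack of capped tubes, 100 by 200 mm, 100 mm high, half-way up. Bystander
- tip_box_mid (a point): grey box of pipette tips with a pale lid, 88 by 128 mm, 90 mm high, half-way up. Bystander
- bench_timer_mid (a point): flat white bench timer, 60 by 75 mm, 22 mm high, half-way up. Bystander
Mind the look-alikes: they are no part of the job. Leave any green or turquoise look-alike of the part that bears media_bottle_mid alone.

How it is judged:
On the way, in this order (a step that is already met when the one before it is completed fails the run):
1. the right half of the cover is folded over and lies flat on the left half, which is down on the bath (value of joint cover_right above 3.11 rad and value of joint cover_left below 0.05 rad), for 0.2 s.
2. the square media bottle stands on the bath's floor in the opening (x of media_bottle_mid in the frame of bath between -0.11 and 0 m and y of media_bottle_mid in the frame of bath between -0.105 and 0.105 m and height (world z) of media_bottle_mid below 0.083 m), for 0.1 s.
At the end, for the whole second after the job is handed in: The cover's right half lies flat on the left half (above 3.11 rad, within 4 mm at the lip), the left half is down on the rim (below 0.05 rad), and the square media bottle stands upright (within 0.1 rad) and still on the bath's floor in the opening (all of step 1 and all of step 2 and angle between media_bottle_mid's own z axis and vertical below 0.1 rad and linear speed of media_bottle below 0.02 m/s); the robot touches nothing.
It fails at once if another thing is disturbed: the warming bottle, the amber bottle, the dishes, the rack, the tip box or the timer is moved more than 25 mm (distance of any of warm_bottle_mid, amber_bottle_mid, dish_stack_mid, tube_rack_mid, tip_box_mid, bench_timer_mid from where it was at the start of the episode above 0.025 m).
It fails at once if the cover is forced: more than 40 N on its right half (contact force between anything else and cover_right above 40 N).
It also fails if it takes over 58 s, if anything falls off the work surface, if the arm or the gripper's body presses on something with over 40 N, if the wrist force passes 120 N, or if a joint passes its speed limit or range.

## Working session

There is one attempt and no reset: what is moved stays moved. The work goes in short steps, Python scripts to look and compute and a tool call to move; the robot and the scene stay as the last step left them, time stands still between calls to the robot, and variables do not carry over. Pictures are saved under pics/ and viewed, about 8 in all and at most 12, crops included, and the job is handed in when it is done.

Besides the shell and the picture viewer there is one more tool, called after "Call:" by a JSON object that holds its "method" and its "body". jog_arm: Moves the arm, as the interface text tells. Its arguments: {"type":"object","properties":{"targets":{"type":"array"},"force":{"type":"number"}},"required":["targets"]}

```bash
ls; mkdir -p pics; python3 - <<'E'
from rig import env, optics
import cv2,numpy as np
for n in("scene","top"):
    im=optics.read_camera(n); cv2.imwrite(f"pics/{n}0.png",im[:,:,::-1])
    i=optics.camera_info(n); print(n,{k:(np.round(v,3).tolist()) for k,v in i.items() if not isinstance(v,str)})
s=env.read_state(); print(s["time_s"],s["eef_pos"],np.round(s["orientation"],3).tolist(),s["gripper_width"],env.tcp_to_grasp)
E
```

```text
pics
scene {'fx': 482.082, 'fy': 482.082, 'cx': 276.513, 'cy': 206.026, 'extrinsics': [[-0.737, -0.53, 0.419, 0.99], [0.676, -0.566, 0.473, 0.56], [-0.014, 0.631, 0.775, 1.077], [0.0, 0.0, 0.0, 1.0]]}
top {'fx': 394.525, 'fy': 394.525, 'cx': 284.606, 'cy': 201.156, 'extrinsics': [[0.011, 0.992, -0.127, 0.344], [-1.0, 0.014, 0.026, 0.015], [0.028, 0.126, 0.992, 1.127], [0.0, 0.0, 0.0, 1.0]]}
0.1 [0.31178525 0.6540689  0.23050194] [[-0.903, 0.43, -0.0], [0.43, 0.903, -0.001], [-0.0, -0.001, -1.0]] 1.0012229036410365 0.0187
```

View pics/top0.png

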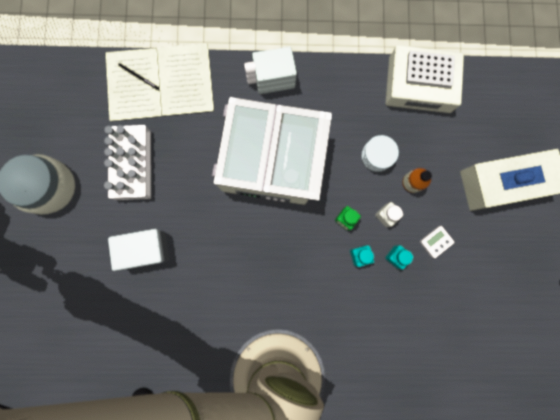

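View pics/scene0.png

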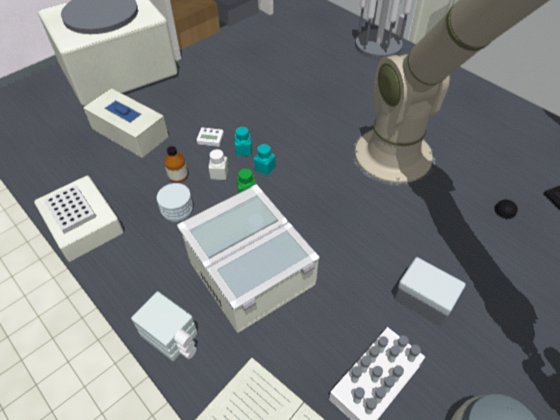

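```bash
cat > h.py <<'E'
from rig import env, optics
import cv2,numpy as np
def ray(n,u,v,info=None):
    i=info or optics.camera_info(n); E=np.array(i["extrinsics"])
    x,y=(u-i["cx"])/i["fx"],(v-i["cy"])/i["fy"]
    if n=="wrist":
        r=np.hypot(x,y); d=np.array([x/r*np.sin(r),-y/r*np.sin(r),-np.cos(r)])
    else: d=np.array([x,-y,-1.])
    return E[:3,3],E[:3,:3]@d
def hit(n,u,v,z,info=None):
    o,d=ray(n,u,v,info); return o+d*(z-o[2])/d[2]
def proj(n,p,info=None):
    i=info or optics.camera_info(n); E=np.array(i["extrinsics"]); q=E[:3,:3].T@(np.array(p)-E[:3,3])
    x,y,w=q[0],-q[1],-q[2]
    if n=="wrist":
        r=np.hypot(x,y); t=np.arctan2(r,w); x,y=x/r*t,y/r*t
    else: x,y=x/w,y/w
    return np.array([i["cx"]+i["fx"]*x,i["cy"]+i["fy"]*y])
E
python3 - <<'E'
import cv2
im=cv2.imread("pics/top0.png")[92:282,205:465]
cv2.imwrite("pics/crop1.png",cv2.resize(im,None,fx=3,fy=3,interpolation=cv2.INTER_CUBIC))
from h import *
for uv in [(231,99),(331,108),(320,203),(216,190),(275,104),(266,198)]: print(uv,hit("top",*uv,.14).round(3))
print("cap",hit("top",395,212,.107).round(3),hit("scene",217,157,.107).round(3))
E
```

```text
(231, 99) [0.735 0.132 0.14 ]
(331, 108) [ 0.716 -0.129  0.14 ]
(320, 203) [ 0.466 -0.1    0.14 ]
(216, 190) [0.495 0.163 0.14 ]
(275, 104) [0.724 0.017 0.14 ]
(266, 198) [0.477 0.037 0.14 ]
cap [ 0.449 -0.301  0.107] [ 0.468 -0.279  0.107]
```

View pics/crop1.png

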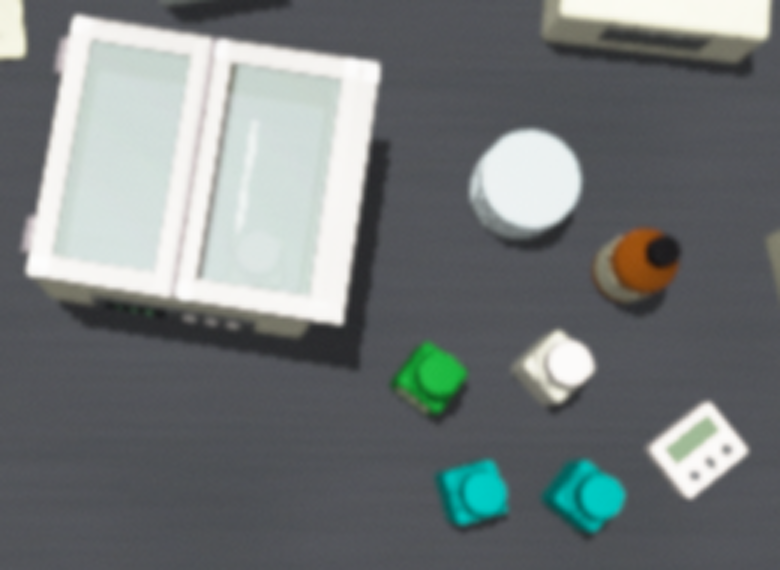

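```bash
python3 - <<'E'
import cv2
im=cv2.imread("pics/scene0.png")[120:330,130:330]
cv2.imwrite("pics/crop2.png",cv2.resize(im,None,fx=2.8,fy=2.8,interpolation=cv2.INTER_CUBIC))
from h import *
c=lambda x,y:(205+(x+.5)/3-.5,92+(y+.5)/3-.5)
for p in [(78,18),(213,40),(180,298),(30,273),(380,63),(340,322)]: print(p,hit("top",*c(*p),.14).round(4))
print("cap",hit("top",*c(571,365),.107).round(4), "box bottom corners", [hit("top",*c(*p),.0).round(3) for p in((513,370),(554,407))])
print("dish top",hit("top",*c(530,182),.06).round(3),"green cap",hit("top",*c(440,376),.107).round(3),"amber",hit("top",*c(664,248),.115).round(3))
E
```

```text
(78, 18) [0.7387 0.1327 0.14  ]
(213, 40) [0.7214 0.0156 0.14  ]
(180, 298) [0.4947 0.0402 0.14  ]
(30, 273) [0.5141 0.1667 0.14  ]
(380, 63) [ 0.7037 -0.1297  0.14  ]
(340, 322) [ 0.4763 -0.0949  0.14  ]
cap [ 0.4459 -0.3006  0.107 ] box bottom corners [array([ 0.451, -0.277,  0.   ]), array([ 0.416, -0.316,  0.   ])]
dish top [ 0.621 -0.281  0.06 ] green cap [ 0.435 -0.186  0.107] amber [ 0.549 -0.383  0.115]
```

View pics/crop2.png

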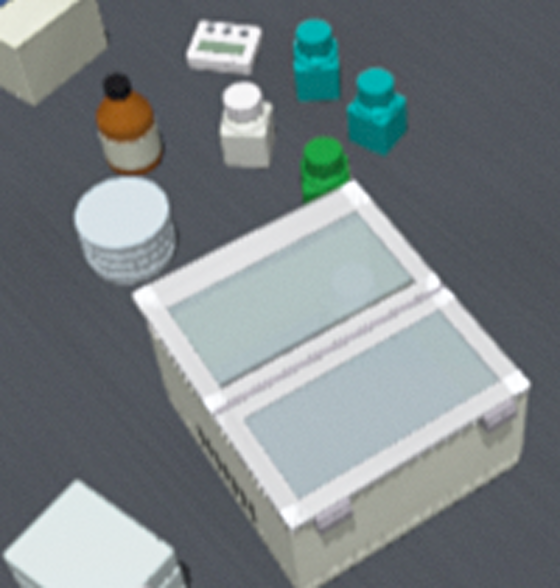

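```bash
cat >> h.py <<'E'
from scipy.spatial.transform import Rotation as Ro
YAW=np.radians(8); BX=np.array([np.sin(YAW),np.cos(YAW),0]); BY=np.array([-np.cos(YAW),np.sin(YAW),0]); B0=np.array([.609,.030,0])
def Rtilt(deg):  # tool y along -BY, z down tilted toward +BX
    a=np.radians(deg); z=np.array([0,0,-1])*np.cos(a)+BX*np.sin(a); y=-BY; return np.c_[np.cross(y,z),y,z]
def bw(x,y,z): return B0+BX*x+BY*y+np.array([0,0,z])
def row(p,R=None):
    s=env.read_state(); R0=np.array(s["orientation"]); R=R0 if R is None else R
    print("shift",(R0.T@(np.array(p)-s["eef_pos"])).round(3),"turn",Ro.from_matrix(R0.T@R).as_rotvec().round(3))
def tri(a,b):
    (o1,d1),(o2,d2)=ray("top",*a),ray("scene",*b)
    t=np.linalg.lstsq(np.c_[d1,-d2],o2-o1,rcond=None)[0]; p,q=o1+d1*t[0],o2+d2*t[1]
    return (p+q)/2,np.linalg.norm(p-q)
E
python3 - <<'E'
from h import *
c=lambda x,y:(205+(x+.5)/3-.5,92+(y+.5)/3-.5)
e=lambda x,y:(130+(x+.5)/2.8-.5,120+(y+.5)/2.8-.5)
for n,a,b in [("lipfar",(380,63),(135,297)),("lipnear",(340,322),(355,185)),("hfar",(213,40),(218,403)),("hnear",(180,298),(448,297)),("lfar",(78,18),(290,515)),("lnear",(30,273),(525,385)),("cap",(571,365),(244,97)),("dish",(530,182),(123,210)),("greencap",(440,376),(324,148)),("amber",(664,248),(117,82))]:
    p,g=tri(c(*a),e(*b)); d=p-B0; print(n,p.round(4),"gap",round(g,4),"bath",np.round([d@BX,d@BY],3))
row([.45,.2,.26],Rtilt(0)); row(bw(-.20,0,.26),Rtilt(50))
E
```

```text
lipfar [ 0.7021 -0.1287  0.1427] gap 0.0017 bath [-0.144 -0.114]
lipnear [ 0.4765 -0.0952  0.1416] gap 0.0013 bath [-0.142  0.114]
hfar [0.7172 0.0147 0.153 ] gap 0.0022 bath [-0.    -0.109]
hnear [0.4951 0.0434 0.122 ] gap 0.0073 bath [-0.003  0.115]
lfar [0.7364 0.1304 0.1487] gap 0.0035 bath [ 0.117 -0.112]
lnear [0.5158 0.1655 0.1377] gap 0.004 bath [0.121 0.111]
cap [ 0.4485 -0.3084  0.0831] gap 0.0009 bath [-0.357  0.112]
dish [ 0.622  -0.2821  0.0623] gap 0.0044 bath [-0.307 -0.056]
greencap [ 0.4372 -0.1904  0.0887] gap 0.0028 bath [-0.242  0.139]
amber [ 0.5491 -0.382   0.1195] gap 0.0016 bath [-0.416  0.002]
shift [-0.32  -0.35  -0.029] turn [-1.000e-03  1.000e-03  1.266e+00]
shift [-0.597 -0.626 -0.029] turn [-0.551  0.751  1.18 ]
```

Call:
{"method": "jog_arm", "body": {"targets": [[[-0.06,-0.06,-0.03],[0,0,0.16],0.0],[[-0.1,-0.11,-0.03],[0,0,0.34],0.0],[[-0.15,-0.15,-0.03],[0,0,0.52],0],[[-0.2,-0.19,-0.03],[0,0,0.7],0],[[-0.23,-0.24,-0.03],[0,0,0.88],0],[[-0.27,-0.29,-0.03],[0,0,1.06],0],[[-0.32,-0.35,-0.03],[0,0,1.26],0],[[-0.32,-0.35,-0.03],[0,0,1.26],0]]}}

```text
time_s: 1.1
eef_pos: [0.4502, 0.1976, 0.2611]
orientation: [[0.138, 0.99, -0.001], [0.99, -0.138, -0.002], [-0.002, -0.0, -1.0]]
force: [0.3, 0.2, 0.1]
gripper_width: -0.001
```

```bash
python3 -c "
from h import *
row(bw(-.20,0,.28),Rtilt(0)); row(bw(-.20,0,.28),Rtilt(50));print(env.read_state()['joint_positions'])"
```

```text
shift [-0.344  0.18  -0.018] turn [-0.     0.002  0.001]
shift [-0.344  0.18  -0.018] turn [-0.001  0.875  0.001]
[-0.83212047  0.29516918  0.39051071  2.10464117 -0.15768936  0.77037883
 -0.48201   ]
```

Call:
{"method": "jog_arm", "body": {"targets": [[[-0.06,0.03,-0.02],[0,0.0,0],0.0],[[-0.11,0.06,-0.02],[0,0.15,0],0.0],[[-0.17,0.09,-0.02],[0,0.3,0],0],[[-0.22,0.12,-0.02],[0,0.45,0],0],[[-0.28,0.15,-0.02],[0,0.6,0],0],[[-0.34,0.18,-0.02],[0,0.75,0],0],[[-0.34,0.18,-0.02],[0,0.87,0],0],[[-0.34,0.18,-0.02],[0,0.87,0],0]]}}

```text
time_s: 2.1
eef_pos: [0.5803, -0.1718, 0.2775]
orientation: [[0.1, 0.989, 0.11], [0.638, -0.148, 0.756], [0.764, -0.006, -0.645]]
force: [-0.5, 1.2, 0.3]
gripper_width: 0.003
```

```bash
python3 -c "
from h import *
row(bw(-.20,0,.10),Rtilt(50)); row(bw(-.138,0,.10),Rtilt(50));s=env.read_state();print(s['joint_positions'],(s['eef_pos']-B0)@np.c_[BX,BY])
cv2.imwrite('pics/s1.png',optics.read_camera('scene')[60:360,80:400,::-1])"
```

```text
shift [-0.133  0.001  0.118] turn [ 0.003  0.003 -0.01 ]
shift [-0.093  0.001  0.165] turn [ 0.003  0.003 -0.01 ]
[ 0.42248186  0.63716086  0.23938104  1.76303296 -0.88535449  1.4127755
  0.95566683] [-0.20384148  0.0003068 ]
```

View pics/s1.png

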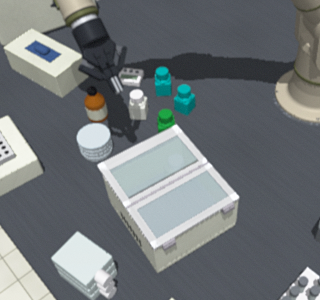

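Call:
{"method": "jog_arm", "body": {"targets": [[[-0.045,0,0.04],[0,0,0],0.0],[[-0.09,0,0.08],[0,0,0],0.0],[[-0.133,0,0.118],[0,0,0],0],[[-0.133,0,0.118],[0,0,0],0],[[-0.113,0,0.142],[0,0,0],0],[[-0.093,0,0.165],[0,0,0],0],[[-0.093,0,0.165],[0,0,0],0]]}}

```text
time_s: 3.02
eef_pos: [0.5917, -0.1046, 0.1041]
orientation: [[0.094, 0.99, 0.11], [0.639, -0.144, 0.755], [0.763, -0.001, -0.646]]
force: [-0.3, -0.5, 0.2]
gripper_width: -0.003
```

```bash
python3 - <<'E'
from h import *
s=env.read_state();print(s['force'],(s['eef_pos']-B0)@np.c_[BX,BY],s['eef_pos'])
# arc: fingertip side contact; tool tilt 50. lip lower corner at angle th
R=Rtilt(50); zt=R[:,2]; n=-np.cross(zt,BY); 
n=np.array([0,0,1])-zt*(zt[2]); n/=np.linalg.norm(n); print("n",n@BX,n[2])
def tip(th,r=.145,dep=.018,h=.011):
    # th<=40deg: lip edge on finger side dep behind tip ; beyond: tip below face
    th=np.radians(th); u=-BX*np.cos(th)+np.array([0,0,1])*np.sin(th); m=-BX*np.sin(th)-np.array([0,0,1])*np.cos(th)
    edge=bw(0,0,.14)+u*r+m*.010
    return edge+zt*dep-n*h
R0=np.array(s['orientation'])
for th in range(0,60,8): print(th,(R0.T@(tip(th)-s['eef_pos'])).round(3), ((tip(th)-B0)@BX).round(3),tip(th)[2].round(3))
E
```

```text
[-0.32185762 -0.54931253  0.15932058] [-0.1357183  -0.00161329] [ 0.59170925 -0.10462203  0.10410847]
n 0.6427876096865394 0.7660444431189779
0 [ 0.003 -0.002 -0.006] -0.138 0.11
8 [ 0.018 -0.002 -0.019] -0.138 0.13
16 [ 0.035 -0.002 -0.03 ] -0.135 0.15
24 [ 0.054 -0.002 -0.038] -0.13 0.17
32 [ 0.073 -0.002 -0.044] -0.122 0.188
40 [ 0.094 -0.002 -0.047] -0.111 0.206
48 [ 0.114 -0.002 -0.047] -0.098 0.221
56 [ 0.134 -0.002 -0.044] -0.083 0.235
```

Call:
{"method": "jog_arm", "body": {"targets": [[[0.003,0,-0.006],[0,0,0],0.0],[[0.01,0,-0.013],[0,0,0],0.0],[[0.018,0,-0.019],[0,0,0],0],[[0.026,0,-0.025],[0,0,0],0],[[0.035,0,-0.03],[0,0,0],0],[[0.044,0,-0.034],[0,0,0],0],[[0.054,0,-0.038],[0,0,0],0],[[0.054,0,-0.038],[0,0,0],0]]}}

```text
time_s: 4.03
eef_pos: [0.5927, -0.0988, 0.1711]
orientation: [[0.093, 0.99, 0.11], [0.639, -0.144, 0.755], [0.763, 0.001, -0.646]]
force: [0.2, -1.2, -0.0]
gripper_width: 0.001
```

```bash
python3 - <<'E'
from h import *
s=env.read_state();print(s['force'],(s['eef_pos']-B0)@np.c_[BX,BY],s['eef_pos'])
cv2.imwrite('pics/s2.png',cv2.resize(optics.read_camera('scene')[120:330,130:330,::-1],None,fx=2,fy=2))
E
```

```text
[ 0.23237367 -1.22773729 -0.03329323] [-0.12982079 -0.00181118] [ 0.59272599 -0.09880945  0.17106143]
```

View pics/s2.png

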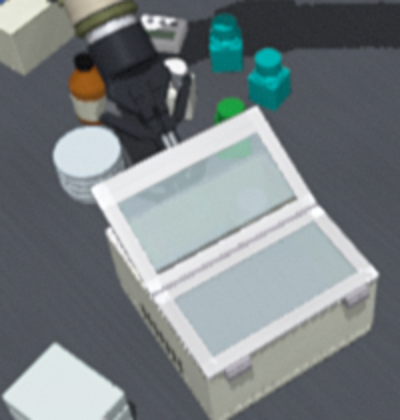

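```bash
cat >> h.py <<'E'
Z=np.array([0,0,1.])
def tipf(th,a,r=.127):
    t=np.radians(th); u=-BX*np.cos(t)+Z*np.sin(t); m=-BX*np.sin(t)-Z*np.cos(t)
    return bw(0,0,.14)+u*r+m*(.010+.011*abs(np.sin(np.radians(180-th-a))))
def rows(l):
    s=env.read_state(); R0=np.array(s["orientation"]); print((s['eef_pos']-B0)@np.c_[BX,BY],s['eef_pos'][2],s['force'],s['time_s'])
    for th,a,r in l:
        p=tipf(th,a,r); print(th,a,(R0.T@(p-s['eef_pos'])).round(3),"turn",Ro.from_matrix(R0.T@Rtilt(a)).as_rotvec().round(3),"bath x,z",((p-B0)@BX).round(3),p[2].round(3))
E
python3 -c "
from h import *
rows([(t,50,.127) for t in (32,40,48,56,64,72,80,88,96,104,112)])"
```

```text
[-0.12940856 -0.0016123 ] 0.17065709921785585 [ 0.77687873 -0.77673292 -0.04619317] 4.075
32 50 [ 0.021 -0.002 -0.004] turn [ 0.003  0.004 -0.003] bath x,z -0.119 0.19
40 50 [ 0.039 -0.002 -0.008] turn [ 0.003  0.004 -0.003] bath x,z -0.111 0.206
48 50 [ 0.057 -0.002 -0.01 ] turn [ 0.003  0.004 -0.003] bath x,z -0.101 0.22
56 50 [ 0.075 -0.002 -0.009] turn [ 0.003  0.004 -0.003] bath x,z -0.088 0.234
64 50 [ 0.093 -0.002 -0.006] turn [ 0.003  0.004 -0.003] bath x,z -0.074 0.245
72 50 [ 0.111 -0.002  0.   ] turn [ 0.003  0.004 -0.003] bath x,z -0.058 0.255
80 50 [ 0.127 -0.002  0.009] turn [ 0.003  0.004 -0.003] bath x,z -0.04 0.262
88 50 [ 0.143 -0.002  0.02 ] turn [ 0.003  0.004 -0.003] bath x,z -0.022 0.266
96 50 [ 0.156 -0.002  0.034] turn [ 0.003  0.004 -0.003] bath x,z -0.003 0.268
104 50 [ 0.168 -0.002  0.049] turn [ 0.003  0.004 -0.003] bath x,z 0.016 0.267
112 50 [ 0.177 -0.002  0.066] turn [ 0.003  0.004 -0.003] bath x,z 0.035 0.263
```

Call:
{"method": "jog_arm", "body": {"targets": [[[0.021,0,-0.004],[0,0,0],0.0],[[0.039,0,-0.008],[0,0,0],0.0],[[0.057,0,-0.01],[0,0,0],0],[[0.075,0,-0.009],[0,0,0],0],[[0.093,0,-0.006],[0,0,0],0],[[0.111,0,0.0],[0,0,0],0],[[0.127,0,0.009],[0,0,0],0],[[0.143,0,0.02],[0,0,0],0]]}}

```text
time_s: 5.08
eef_pos: [0.6082, 0.0094, 0.2674]
orientation: [[0.093, 0.99, 0.11], [0.639, -0.144, 0.756], [0.764, -0.0, -0.645]]
force: [-0.3, -2.0, -1.9]
gripper_width: 0.004
```

```bash
python3 -c "
from h import *
rows([(96,50,.127),(104,50,.127),(112,50,.127),(120,50,.127),(128,50,.125),(136,44,.123),(144,36,.121),(152,28,.119),(160,20,.117)])"
```

```text
[-0.02048837 -0.00204135] 0.26737537882999957 [-0.25813128 -2.03378704 -1.86311735] 5.075
96 50 [ 0.012 -0.002  0.013] turn [ 0.003  0.003 -0.003] bath x,z -0.003 0.268
104 50 [ 0.023 -0.002  0.028] turn [ 0.003  0.003 -0.003] bath x,z 0.016 0.267
112 50 [ 0.032 -0.002  0.045] turn [ 0.003  0.003 -0.003] bath x,z 0.035 0.263
120 50 [ 0.039 -0.002  0.064] turn [ 0.003  0.003 -0.003] bath x,z 0.053 0.256
128 50 [ 0.04  -0.002  0.083] turn [ 0.003  0.003 -0.003] bath x,z 0.069 0.245
136 44 [ 0.039 -0.002  0.1  ] turn [ 0.003 -0.101 -0.003] bath x,z 0.082 0.233
144 36 [ 0.036 -0.003  0.117] turn [ 0.003 -0.241 -0.003] bath x,z 0.092 0.219
152 28 [ 0.03  -0.003  0.133] turn [ 0.003 -0.38  -0.003] bath x,z 0.1 0.205
160 20 [ 0.022 -0.003  0.147] turn [ 0.003 -0.52  -0.004] bath x,z 0.107 0.189
```

Call:
{"method": "jog_arm", "body": {"targets": [[[0.012,0,0.013],[0,0,0],0.0],[[0.023,0,0.028],[0,0,0],0.0],[[0.032,0,0.045],[0,0,0],0],[[0.039,0,0.064],[0,0,0],0],[[0.04,0,0.083],[0,0,0],0],[[0.039,0,0.1],[0,-0.1,0],0],[[0.036,0,0.117],[0,-0.24,0],0],[[0.03,0,0.133],[0,-0.38,0],0]]}}

```text
time_s: 6.08
eef_pos: [0.6257, 0.1304, 0.2046]
orientation: [[0.127, 0.99, 0.068], [0.875, -0.144, 0.463], [0.468, 0.001, -0.884]]
force: [-0.7, -0.2, -0.1]
gripper_width: -0.002
```

```bash
python3 -c "
from h import *
rows([(156,24,.118),(160,20,.117),(165,15,.115),(170,10,.113),(174,6,.111),(177,3,.11),(180,0,.11),(181,0,.11)])
cv2.imwrite('pics/s3.png',cv2.resize(optics.read_camera('scene')[120:330,130:330,::-1],None,fx=2,fy=2))"
```

```text
[ 0.10173058 -0.00261017] 0.20460072411979613 [-0.72997581 -0.17290745 -0.11960596] 6.075
156 24 [-0.002 -0.003  0.008] turn [ 0.003 -0.068 -0.004] bath x,z 0.104 0.197
160 20 [-0.003 -0.003  0.016] turn [ 0.003 -0.138 -0.004] bath x,z 0.107 0.189
165 15 [-0.006 -0.003  0.025] turn [ 0.002 -0.225 -0.004] bath x,z 0.108 0.179
170 10 [-0.01  -0.003  0.035] turn [ 0.002 -0.312 -0.005] bath x,z 0.11 0.169
174 6 [-0.013 -0.003  0.042] turn [ 0.002 -0.382 -0.005] bath x,z 0.109 0.162
177 3 [-0.016 -0.003  0.047] turn [ 0.002 -0.435 -0.005] bath x,z 0.109 0.156
180 0 [-0.018 -0.003  0.052] turn [ 0.002 -0.487 -0.005] bath x,z 0.11 0.15
181 0 [-0.019 -0.003  0.054] turn [ 0.002 -0.487 -0.005] bath x,z 0.11 0.148
```

View pics/s3.png

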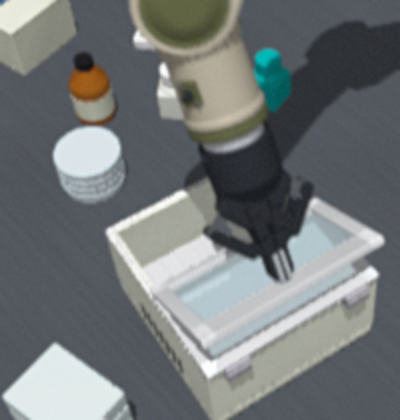

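Call:
{"method": "jog_arm", "body": {"targets": [[[-0.003,0,0.016],[0,-0.14,0],0.0],[[-0.006,0,0.025],[0,-0.225,0],0.0],[[-0.01,0,0.035],[0,-0.31,0],0],[[-0.013,0,0.042],[0,-0.38,0],0],[[-0.016,0,0.047],[0,-0.435,0],0],[[-0.018,0,0.05],[0,-0.487,0],0],[[-0.018,0,0.05],[0,-0.487,0],0]]}}

```text
time_s: 7.0
eef_pos: [0.6252, 0.1477, 0.1514]
orientation: [[0.131, 0.991, -0.001], [0.991, -0.131, -0.001], [-0.001, -0.001, -1.0]]
force: [-0.8, 0.8, -0.6]
gripper_width: 0.0
```

Call:
{"method": "jog_arm", "body": {"targets": [[[0,0,0.002],[0,0,0],0.0],[[0,0,0.003],[0,0,0],0.0],[[0,0,0.003],[0,0,0],0.0]]}}

```text
time_s: 7.38
eef_pos: [0.6254, 0.1473, 0.1504]
orientation: [[0.133, 0.991, 0.0], [0.991, -0.133, 0.002], [0.002, 0.0, -1.0]]
force: [-4.4, 0.0, 16.0]
gripper_width: -0.002
```

Call:
{"method": "jog_arm", "body": {"targets": [[[0,0,-0.01],[0,0,0],0.0],[[0,0,-0.06],[0,0,0],0.0],[[0,0,-0.1],[0,0,0],0.0],[[-0.06,-0.02,-0.1],[0,0,0],0.3]]}}

```text
time_s: 7.88
eef_pos: [0.6007, 0.0944, 0.2532]
orientation: [[0.127, 0.992, 0.007], [0.992, -0.127, 0.006], [0.007, 0.006, -1.0]]
force: [0.6, -1.4, -0.4]
gripper_width: 0.205
```

```bash
python3 - <<'E'
from h import *
c=lambda x,y:(205+(x+.5)/3-.5,92+(y+.5)/3-.5)
e=lambda x,y:(130+(x+.5)/2.8-.5,120+(y+.5)/2.8-.5)
a,b=hit("top",*c(571,365),.086),hit("scene",*e(244,97),.086); print(a,b)
m=(a+b)/2; row([m[0],m[1],.25],Rtilt(0))
im=optics.read_camera("scene")[120:330,130:330,::-1]; cv2.imwrite("pics/s4.png",cv2.resize(im,None,fx=2.8,fy=2.8,interpolation=cv2.INTER_CUBIC))
E
```

```text
[ 0.44796225 -0.30715219  0.086     ] [ 0.45032869 -0.30626756  0.086     ]
shift [-0.417 -0.099 -0.   ] turn [ 0.006 -0.007  0.012]
```

View pics/s4.png

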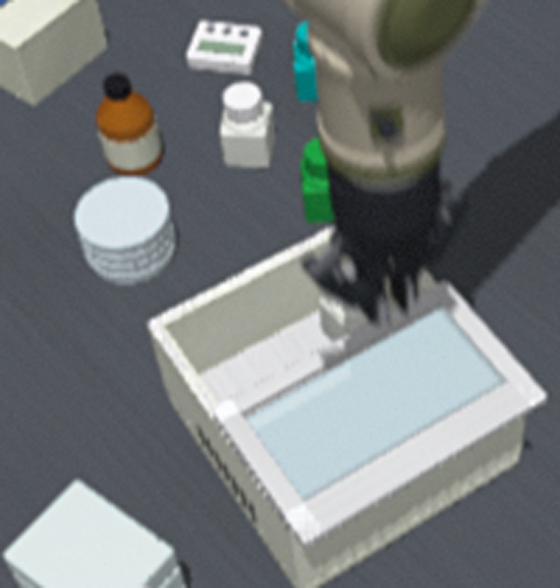

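Call:
{"method": "jog_arm", "body": {"targets": [[[-0.06,-0.015,0],[0,0,0],1],[[-0.12,-0.03,0],[0,0,0],1],[[-0.18,-0.045,0],[0,0,0],1],[[-0.24,-0.06,0],[0,0,0],1],[[-0.3,-0.075,0],[0,0,0],1],[[-0.36,-0.09,0],[0,0,0],1],[[-0.417,-0.1,0.02],[0,-0.006,0.01],1],[[-0.417,-0.1,0.05],[0,-0.006,0.01],1]]}}

```text
time_s: 8.93
eef_pos: [0.436, -0.3222, 0.2027]
orientation: [[0.156, 0.988, 0.003], [0.988, -0.156, -0.008], [-0.008, 0.004, -1.0]]
force: [-0.0, 0.4, 0.1]
gripper_width: 0.999
```

```bash
python3 - <<'E'
from h import *
i=optics.camera_info("wrist"); im=optics.read_camera("wrist"); cv2.imwrite("pics/w1.png",im[:,:,::-1])
s=env.read_state(); print(s["eef_pos"],s["gripper_width"],np.round(s["orientation"],3).tolist(), "pred cap px",proj("wrist",[.449,-.307,.086],i),i["cx"],i["cy"],i["fx"])
row([.449,-.307,.20],Rtilt(0))
E
```

```text
[ 0.43512286 -0.31905993  0.19861825] 0.9994817466176596 [[0.154, 0.988, -0.002], [0.988, -0.154, -0.004], [-0.005, -0.001, -1.0]] pred cap px [287.88949005 182.2240526 ] 275.7293862308813 208.08749684391248 325.19226210127806
shift [ 0.014  0.012 -0.001] turn [-0.002  0.005 -0.015]
```

View pics/w1.png

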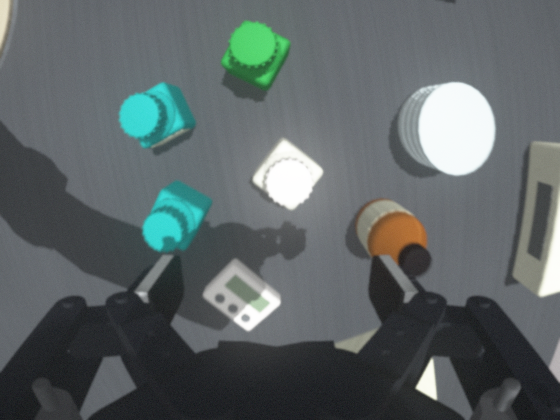

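Call:
{"method": "jog_arm", "body": {"targets": [[[0.014,0.012,0],[0,0.005,-0.015],1],[[0.014,0.012,0.0],[0,0.005,-0.015],1],[[0.014,0.012,0.05],[0,0.005,-0.015],1],[[0.014,0.012,0.09],[0,0.005,-0.015],1],[[0.014,0.012,0.115],[0,0.005,-0.015],1],[[0.014,0.012,0.132],[0,0.005,-0.015],1],[[0.014,0.012,0.132],[0,0.005,-0.015],1]]}}

```text
time_s: 9.85
eef_pos: [0.4492, -0.3071, 0.0663]
orientation: [[0.138, 0.99, -0.002], [0.99, -0.138, 0.001], [0.001, -0.002, -1.0]]
force: [0.1, -0.3, 0.3]
gripper_width: 1.0
```

Call:
{"method": "jog_arm", "body": {"targets": [[[0,0,0],[0,0,0],0],[[0,0,0],[0,0,0],0],[[0,0,0],[0,0,0],0],[[0,0,0],[0,0,0],0],[[0,0,0],[0,0,0],0],[[0,0,0],[0,0,0],0]], "force": 35}}

```text
time_s: 10.6
eef_pos: [0.4497, -0.3074, 0.0672]
orientation: [[0.138, 0.99, -0.0], [0.99, -0.138, 0.001], [0.001, -0.001, -1.0]]
force: [0.4, 0.2, 7.1]
gripper_width: 0.434
```

Call:
{"method": "jog_arm", "body": {"targets": [[[0,0,-0.03],[0,0,0],0],[[0,0,-0.08],[0,0,0],0],[[0,0,-0.13],[0,0,0],0],[[0,0,-0.17],[0,0,0],0],[[0,0,-0.17],[0,0,0],0]]}}

```text
time_s: 11.22
eef_pos: [0.4508, -0.3083, 0.2403]
orientation: [[0.138, 0.99, 0.005], [0.99, -0.138, -0.002], [-0.001, 0.005, -1.0]]
force: [0.4, -0.2, -2.0]
gripper_width: 0.43
```

```bash
python3 - <<'E'
from h import *
s=env.read_state(); print(s["eef_pos"],s["gripper_width"],s["force"])
row(bw(-.055,-.035,.235),Rtilt(0))
E
```

```text
[ 0.45082919 -0.30826058  0.24027039] 0.43020573300635306 [ 0.40283085 -0.17497077 -1.99050008]
shift [0.302 0.145 0.006] turn [0.005 0.001 0.001]
```

Call:
{"method": "jog_arm", "body": {"targets": [[[0.04,0.02,0],[0,0,0],0],[[0.09,0.045,0],[0,0,0],0],[[0.14,0.07,0],[0,0,0],0],[[0.19,0.095,0],[0,0,0],0],[[0.24,0.118,0],[0,0,0],0],[[0.28,0.137,0],[0.005,0,0],0],[[0.302,0.145,0.005],[0.005,0,0],0],[[0.302,0.145,0.005],[0.005,0,0],0]]}}

```text
time_s: 12.22
eef_pos: [0.6356, -0.0276, 0.2339]
orientation: [[0.136, 0.991, -0.003], [0.991, -0.136, -0.001], [-0.001, -0.003, -1.0]]
force: [0.5, -0.7, -1.3]
gripper_width: 0.432
```

```bash
python3 - <<'E'
from h import *
s=env.read_state(); print(s["eef_pos"],s["gripper_width"],s["force"],(s['eef_pos']-B0)@np.c_[BX,BY])
row(bw(-.055,-.035,.103),Rtilt(0))
a=optics.read_camera("scene")[120:330,180:400]; b=optics.read_camera("wrist")[:,:,::-1]
cv2.imwrite("pics/p1.png",np.hstack([cv2.resize(a[:,:,::-1],(400,382)),cv2.resize(b,(400,300))[:,:] if 0 else cv2.copyMakeBorder(cv2.resize(b,(400,300)),0,82,0,0,0)]))
E
```

```text
[ 0.63563504 -0.02760615  0.23394879] 0.43204518002837905 [ 0.51151696 -0.65902573 -1.2998846 ] [-0.05333865 -0.03439306]
shift [-0.002  0.001  0.131] turn [-0.003  0.001  0.004]
```

View pics/p1.png

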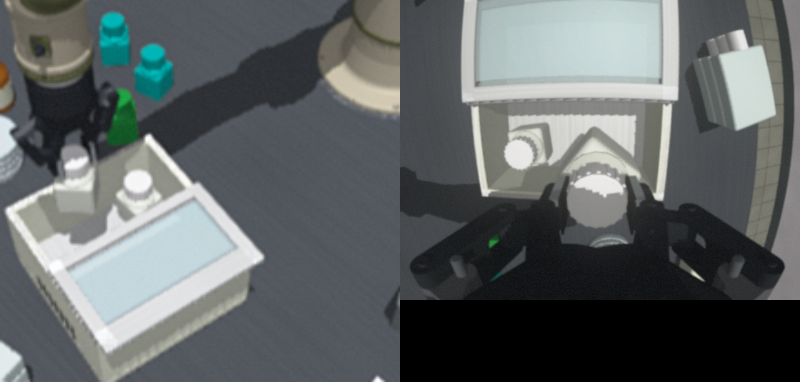

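Call:
{"method": "jog_arm", "body": {"targets": [[[-0.002,0,0.03],[0,0,0],0],[[-0.002,0,0.07],[0,0,0],0],[[-0.002,0,0.1],[0,0,0],0],[[-0.002,0,0.12],[0,0,0],0],[[-0.002,0,0.129],[0,0,0],0],[[-0.002,0,0.131],[0,0,0],0],[[-0.002,0,0.131],[0,0,0],0]]}}

```text
time_s: 13.2
eef_pos: [0.6348, -0.0335, 0.1048]
orientation: [[0.14, 0.99, -0.001], [0.99, -0.14, -0.002], [-0.002, -0.0, -1.0]]
force: [0.4, -0.2, -1.5]
gripper_width: 0.43
```

Call:
{"method": "jog_arm", "body": {"targets": [[[0,0,0.002],[0,0,0],0],[[0,0,0.004],[0,0,0],0],[[0,0,0.004],[0,0,0],0]]}}

```text
time_s: 13.58
eef_pos: [0.6352, -0.0336, 0.1014]
orientation: [[0.14, 0.99, 0.0], [0.99, -0.14, -0.002], [-0.002, 0.001, -1.0]]
force: [0.4, 0.5, 3.3]
gripper_width: 0.428
```

Touching the floor (z force flipped, height as predicted). Release slowly to clear the cap, then withdraw.

Call:
{"method": "jog_arm", "body": {"targets": [[[0,0,0],[0,0,0],0.6],[[0,0,0],[0,0,0],0.75],[[0,0,0],[0,0,0],0.75],[[0,0,0],[0,0,0],0.75],[[0,0,-0.02],[0,0,0],0.75],[[0,0,-0.06],[0,0,0],0.75],[[0,0,-0.12],[0,0,0],0.75],[[0,0,-0.16],[0,0,0],0.75]]}}

```text
time_s: 14.58
eef_pos: [0.6355, -0.0335, 0.264]
orientation: [[0.14, 0.99, 0.002], [0.99, -0.14, -0.002], [-0.002, 0.003, -1.0]]
force: [-0.1, 0.3, -0.4]
gripper_width: 0.746
```

Call:
{"method": "jog_arm", "body": {"targets": [[[-0.06,0,-0.02],[0,0,0],0.75],[[-0.12,0,-0.04],[0,0,0],0.75],[[-0.16,0,-0.06],[0,0,0],0.75],[[-0.16,0,-0.06],[0,0,0],0.75]]}}

```text
time_s: 15.08
eef_pos: [0.6121, -0.1969, 0.3264]
orientation: [[0.147, 0.989, 0.005], [0.989, -0.147, -0.004], [-0.004, 0.006, -1.0]]
force: [-0.3, -0.3, 0.0]
gripper_width: 0.752
```

```bash
python3 - <<'E'
from h import *
print(env.read_state()["force"],env.read_state()["time_s"])
a=optics.read_camera("scene")[110:340,120:380,::-1]; b=optics.read_camera("top")[90:280,200:460,::-1]
cv2.imwrite("pics/f1.png",np.hstack([cv2.resize(a,(400,354)),cv2.resize(b,(400,292)) if 0 else cv2.copyMakeBorder(cv2.resize(b,(400,292)),0,62,0,0,0)]))
E
```

```text
[-0.33790522 -0.26298246  0.04603701] 15.075
```

View pics/f1.png

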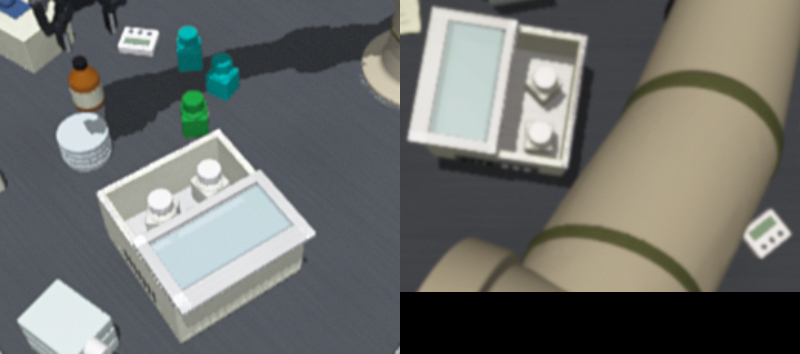

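```bash
python3 - <<'E'
from h import *
k=400/260
for z in (.15,.16):
  for y in (-.115,.115):
    p=bw(.145,y,z); print(z,y,"scene",((proj("scene",p)-[120,110])*k).round(1),"top",((proj("top",p)-[200,90])*k+[400,0]).round(1))
for z in(.077+.043,):
  for p in ([.6355,-.0335,z],bw(-.055,.062,z)): print("cap",((proj("scene",p)-[120,110])*k).round(1),((proj("top",p)-[200,90])*k+[400,0]).round(1))
E
python3 - <<'E'
import cv2
cv2.imwrite("pics/f2.png",cv2.resize(cv2.imread("pics/f1.png")[120:354,80:330],None,fx=2.4,fy=2.4,interpolation=cv2.INTER_CUBIC))
E
```

```text
0.15 -0.115 scene [184.2 313.8] top [431.7   6.6]
0.15 0.115 scene [317.1 231.9] top [407.5 140.5]
0.16 -0.115 scene [183.7 310.4] top [430.9   4.3]
0.16 0.115 scene [317.5 228.1] top [406.4 139.4]
cap [160.6 198.7] [544.4  76.3]
cap [213.6 172.3] [533.5 131.2]
```

View pics/f2.png

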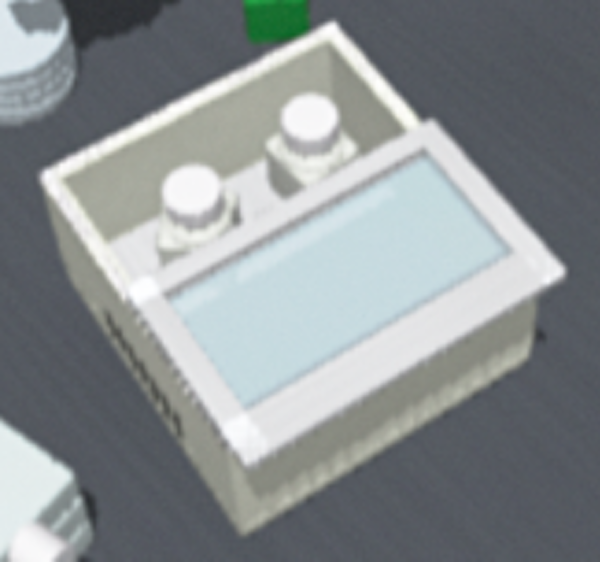

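```bash
python3 -c "
from rig import env
print(env.sign_off())"
```

```text
the job is handed in; nothing more can be done
None
```

The job is done and handed in at about 15 s on the robot's clock, out of 58 s. I folded the cover's right half flat onto the left half. The white media bottle now stands in the opening beside the warming bottle. The hand-in reported no verdict.

**Cover:** I lifted the lip with the shut fingers, swept it over and pressed it down. The fingertip stopped at 150.4 mm, where a flat-folded cover is at 150 mm. The force reading there was 16 N; I only saw readings at the end of each move, and none was higher. In the last picture both lip corners are within about 1–2 displayed pixels of where they should be when flat (a few mm), so the picture alone would not settle the 4 mm tolerance.

**Bottle:** I gripped it by the cap and set it down at about x −59 mm, y −35 mm in the bath's frame. It touched down at the expected height, and the force reading changed from −1.5 N to +3.3 N. After release its cap was within about 1 displayed pixel of the predicted spot, and it looked upright, though I did not measure its tilt.

**Surroundings:** The other things look undisturbed in the last pictures, judged by eye. The warming bottle's cap sat about 5 displayed pixels from a position I had only roughly predicted, because I never measured it at the start. The arm ended clear of everything, with the force reading near zero.

One early check disagreed: the two cameras put the bottle's cap top at 83 mm, not the 107 mm I first assumed. I had read the 86 mm height as leaving out the cap; with the cap included, they agreed to about 3 mm.

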